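Wedge up the rocking inspection microscope

TASK

The inspection microscope rocks because the levelling foot at the near left corner of its base plate has lost its pad and ends above the bench: with the fingertips push the wooden wedge, which lies beside the stand with its thin end towards that bare foot, along the bench and under the foot until it is snug and the stand no longer rocks, without driving on so that it jacks up or drags the stand. Then press down firmly (about 10 N) on the top of the base plate right above that foot, to check that the corner no longer gives, and move clear. The wedge is only pushed, never picked up; do not shove the stand along or disturb the other things on the bench.

Things in the scene. Friction and masses are not known exactly. Their poses are not given: they have to be found in the camera images.
- stand: digital inspection microscope, loose, 2 to 3 kg. Origin: bench level under the centre of its base plate; z up, column at the back (+x). Four levelling feet at x = +-85, y = +-110 mm: three end in swivelling rubber pads 30 mm across that rest on the bench, the one at (-x, +y) is bare. It rests level on the three; more than about 3 N pressed on the bare corner tips it, by up to 0.075 rad.
- plate (a point): centre of the top of the stand's grey base plate, axes as the stand's: 210 mm along x, 260 mm along y, 12 mm thick, top 38 mm and underside 26 mm above the bench.
- tube (a point): lower end of the microscope tube, 124 mm above the bench over the plate's centre: black tube 48 mm thick going up; on it a tilted screen 112 mm wide (y), x from -30 to 40 mm, up to 290 mm high; behind it a steel column 22 mm thick at x = 78 mm, 300 mm high. Keep clear.
- bare_foot (a point): lowest point of the bare foot of the stand: steel ball end 12 mm across, 10 mm above the bench while the stand is level; in the stand's frame at x = -85, y = +110, z = 10 mm, 20 mm in from both plate edges. Axes as the stand's.
- corner_top (a point): point on the plate's top straight above the bare foot, 38 mm above the bench: where to press. A small dark screw end lies flush there; otherwise the plate is flat.
- wedge: wooden wedge 110 mm long (its x), 40 mm wide (y), 45 g: 2 mm thick at the thin edge (x = -55), rising evenly to 22 mm at the thick end (x = +55), where it is pushed. Flat on the bench left (+y) of the stand, thin end to the stand. Origin: centre of its underside. It just fills the gap at x = -11 mm. Slides under 1 N; at the foot the push rises past 5 N; 8 to 17 N jacks and drags the stand.
- spool: spool of red wire, 62 mm across, 52 mm high, standing on the side of the wedge away from the robot; to be left alone. Origin: centre of its underside.
- offcut: flat wooden offcut 75 x 45 x 18 mm (even thickness, not a wedge), lying on the robot's side of the wedge; to be left alone. Origin: centre of its underside.
- screwdriver: screwdriver lying in front of the stand; to be left alone.
- junction_box: grey plastic junction box 114 x 154 x 69 mm, right of the stand; to be left alone. Origin: centre of its underside.
- bottle: white plastic bottle 72 mm across, 190 mm high, right of the stand; to be left alone. Origin: centre of its underside.
- small_spool: spool of black wire, 54 mm across, 44 mm high, farther left; to be left alone. Origin: centre of its underside.
- coupling: black plastic pipe coupling, an upright ring 72 mm across, 65 mm high, farther left; to be left alone. Origin: centre of its underside.
- marker: black marker pen 140 mm long, 14 mm thick, lying left of the wedge; to be left alone.
Mind the look-alikes: they are no part of the job. What is shaped like the wedge but green or pink is not meant.

How it is judged:
On the way, in this order (a step that is already met when the one before it is completed fails the run):
1. the wedge lies under the bare foot, within 1.5 mm of filling the gap (x of bare_foot in the frame of wedge above -0.02 m and y of bare_foot in the frame of wedge between -0.018 and 0.018 m), for 0.2 s.
2. the fingers, clear of the wedge, press the plate with more than 5 N above the bare foot; the foot bears on the wedge and the stand stays level within 0.010 rad (contact force between the fingers and stand above 5 N and horizontal distance between the grasp point and corner_top below 0.04 m and contact force between the fingers and wedge below 0.3 N and contact force between wedge and stand above 1.5 N and angle between stand's own z axis and vertical below 0.01 rad), for 0.2 s.
At the end, for the whole second after the job is handed in: the wedge lies flat under the bare foot, the foot within 18 mm of the wedge's centre line and where the wedge is at least 8.4 mm thick; the stand is level within 0.008 rad, less than 15 mm from where it stood, and everything is at rest (all of step 1 and angle between stand's own z axis and vertical below 0.008 rad and angle between wedge's own z axis and vertical below 0.03 rad and distance of stand from where it was at the start of the episode below 0.015 m and linear speed of each of stand, wedge below 0.01 m/s); the robot touches nothing.
It fails at once if the wedge is lifted off the bench by more than 8 mm (height (world z) of wedge above 0.008 m).
It fails at once if the stand is shoved 25 mm or more (distance of stand from where it was at the start of the episode above 0.025 m).
It fails at once if the stand is tipped beyond its rocking (0.13 rad) (angle between stand's own z axis and vertical above 0.13 rad).
It fails at once if another thing on the bench is moved by more than 20 mm (distance of any of spool, offcut, screwdriver, junction_box, bottle, small_spool, coupling, marker from where it was at the start of the episode above 0.02 m).
It also fails if it takes over 51 s, if anything falls off the work surface, if the arm or the gripper's body presses on something with over 40 N, if the wrist force passes 120 N, or if a joint passes its speed limit or range.

ROBOT

A 6-joint arm with a two-finger parallel gripper is mounted at the origin on the work surface. World frame = base frame: x ahead of the robot, y to its left, z up, the work surface at z = 0. Lengths are in m, angles in rad, forces in N, time in s.
With the tool pointing down it reaches from about 0.25 to 0.725 m from the base axis. Payload 4 kg.
Tool frame: the origin (TCP) lies on the centre line of the jaws, within the pads' length; the fingertips stand 19 mm ahead of it and the grasp point (between the pads) is the TCP; z points along the fingers, y is the direction in which the jaws open and shut (so a half turn about z gives the same grasp; the last joint's range is limited). The gripper opens to 85 mm and grips with 20 to 120 N. Pads are 22 mm wide; open, the fingers measure 114 mm over their backs; the gripper's body (76 mm by 85 mm) begins 54 mm behind the grasp point. The pads swing forward as they close: fully open they stand 13 mm farther back than shut.
Start: joints at [1.192, 0.241, 0.005, 1.335, 0, 1.571], TCP at [0.185, 0.465, 0.25] pointing down, gripper open.
Joint ranges: [-2.72, 2.72], [-1.05, 1.87], [-1.09, 1.28], [-1.99, 2.15], [-1.42, 1.44], [-3.14, 3.14]. Speed limits (rad/s): [2.79, 2.79, 3.14, 3.14, 3.14, 3.14].

INTERFACE

Orientations are given as a unit quaternion [x, y, z, w].
In Python, from workcell import bot gives the robot as it stands. The module is installed in compiled form; this text tells all that it offers.
- The arm moves only by the shell command python3 -m handwheel 'ROWS' [OPENING]. ROWS is JSON, a list of rows, each an object of numbers: "dx", "dy", "dz": the shift along the tool's x, y, z as a fraction of full scale; "ax", "ay", "az": the turn, a rotation vector about the tool's x, y, z as a fraction of full scale. In form: [{"dx": .., "dy": .., "dz": .., "ax": .., "ay": .., "az": ..}, ...]. A call has 1 to 12 rows; each row shifts and turns the commanded pose from where the row before left it, along the tool's axes as they then stand; what a row does not reach is not made up. Full scale, the value 1, is 2.5 cm for a shift and 0.15 rad for a turn. A row lasts 1/10 s, in which the tool goes at most 50 mm and 8.59 degrees, less where a joint would pass 70% of its speed; a pose out of reach is approached as far as the arm can. A call with a number of a shift or a turn outside -1 to 1 is refused whole. A call with a gripper value outside its range is refused whole. OPENING is the gripper's target within -1 to 1 (fully open at 1, half-way at 0, shut at -1), set as the call begins (- or left out, the last holds). The fingers move at their own pace and stop on an object; the grip force is fixed at half the most. Time passes only in rows, so rows that do not move let the fingers close. It gives the time, the measured TCP pose, the force and the opening at its end, in the units of the state.
- bot.get_obs(): the state, without advancing time (a new reading comes with each control period).
- bot.camera(name): name is "scene" or "top"; returns a dict with "img" (420x560x3 uint8, red, green, blue), "intrinsics" (3x3 intrinsics, pixels), "eye" and "rotation" of the camera in the world. Camera axes: x right, y down, z forward; pixel columns grow to the right and rows downward; lengths in m; the calibration is good to about 2 mm. A picture is of the moment at which its call begins. There is no depth.
- bot.job_done(): hands the job in, once; it reports no verdict.
Trained networks look in a picture, given as the dict that the camera call returned (one of the last four; its "shot" number tells which), for a name from the list of things; names that differ only in an ending like _2 or _b are one class to them, and where a whole thing is asked for, a point or a joint stands for the part that bears it (a point fixed in the world has none). Each returns a list of dicts, best first, with "confidence" (0 to 1); they miss things now and then, are a little off and sometimes report something else, mostly with a low value. They report only what shows in the picture. A call takes as long as a camera call. They do not tell look-alikes from the thing itself.
- bot.trace(thing, picture): "region" (420x560 bool, what is visible of it) and "rect" ([centre column, centre row, width, height] in pixels, round what is visible of it).
The state is a dict: "clock": time; "joint_pos": joint angles; "joint_vel": joint speeds; "tau": joint torques, N m; "eef_pos": TCP position; "tool_rot": TCP orientation; "ft_force": force on the tool from outside, world axes, zero at the start; "ft_torque": the same for the moment, N m; "grip_width": finger opening in m.
Only numpy, scipy, OpenCV 4.12 (cv2) and the standard library are available. Lean on these libraries where they do the work, as an engineer would, in place of code of your own. Each camera call takes 0.05 s, during which the arm holds its last target.

## Working session

There is one attempt and no reset: what is moved stays moved. The work goes in short steps, Python scripts to look and compute and a shell command to move; the robot and the scene stay as the last step left them, time stands still between calls to the robot, and variables do not carry over. Pictures are saved under pics/ and viewed, and the job is handed in when it is done.

```bash
mkdir -p pics; python3 - <<'E'
from workcell import bot
import cv2, numpy as np
o=bot.get_obs()
print({k:np.round(v,4).tolist() for k,v in o.items()})
for n in("scene","top"):
    c=bot.camera(n); cv2.imwrite(f"pics/{n}0.png",c["img"][:,:,::-1]); print(n,c["intrinsics"],c["eye"],c["rotation"],c["shot"])
    for t in("wedge","stand","bare_foot","spool","offcut"):
        for d in bot.trace(t,c): print(t,round(d["confidence"],2),np.round(d["rect"],1))
E
```

```text
{'clock': 0.0, 'joint_pos': [1.192, 0.2414, 0.0037, 1.3352, -0.0, 1.5708], 'joint_vel': [-0.0017, 0.0003, 0.0001, -0.001, -0.0009, -0.0002], 'tau': [0.0002, -37.2321, 25.2407, 0.017, 0.0001, -0.0], 'eef_pos': [0.1847, 0.464, 0.2494], 'tool_rot': [0.1883, 0.9821, -0.001, -0.0002], 'ft_force': [-0.3853, -0.6596, -0.3689], 'ft_torque': [0.0174, 0.0379, 0.0091], 'grip_width': 0.0855}
scene [[387.08849681   0.         279.82372969]
 [  0.         387.08849681 203.85131278]
 [  0.           0.           1.        ]] [ 1.07413488 -0.99966884  0.82858496] [ 0.84854226  0.21174102 -0.1232845  -0.4689805 ] 1
wedge 0.66 [325.4 212.9  32.8   8.4]
wedge 0.63 [293.5 194.4  24.   14.8]
wedge 0.46 [283.5 221.5   5.4  19.6]
stand 0.72 [270.4 243.8  99.7 122.2]
bare_foot 0.76 [272.9 244.5  96.  118.3]
spool 0.74 [307.1 230.6  21.2  23.9]
spool 0.23 [360.4 182.8  15.9  21.7]
offcut 0.51 [239.2 230.6  20.1  18.3]
top [[426.54568703   0.         278.78091015]
 [  0.         426.54568703 209.56672823]
 [  0.           0.           1.        ]] [4.45411767e-01 5.89748208e-04 1.24234906e+00] [ 0.7111035  -0.70143759  0.03839794 -0.02902965] 2
wedge 0.94 [212.2 189.9  15.   38.2]
wedge 0.91 [260.6 227.9  39.9  16.6]
wedge 0.88 [189.8 247.4  37.7  24.9]
wedge 0.7 [240.  277.5  29.4  40.8]
stand 0.61 [342.4 187.6  96.4 103. ]
stand 0.51 [360.2 256.4  70.    6.1]
stand 0.29 [133.9 257.1  22.1  44.7]
bare_foot 0.95 [339.7 185.7  90.6  95.7]
bare_foot 0.61 [360.4 254.9  69.1   7.9]
spool 0.98 [265.5 184.3  19.8  20.7]
spool 0.55 [101.5 198.3  27.8  26. ]
spool 0.32 [260.7 227.9  43.4  18.4]
offcut 0.22 [134.6 256.   24.1  47.8]
```

```bash
python3 - <<'E'
import cv2
a=cv2.imread("pics/top0.png"); cv2.imwrite("pics/top0c.png",cv2.resize(a[130:330,150:415],None,fx=3,fy=3,interpolation=cv2.INTER_CUBIC))
a=cv2.imread("pics/scene0.png"); cv2.imwrite("pics/scene0c.png",cv2.resize(a[140:320,190:390],None,fx=3.3,fy=3.3,interpolation=cv2.INTER_CUBIC))
E
```

```text
(no output)
```

View pics/top0.png

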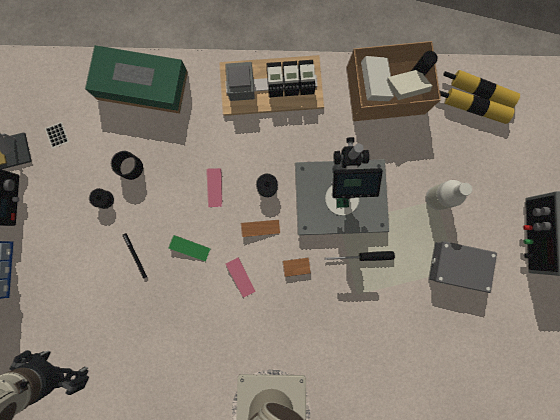

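View pics/top0c.png

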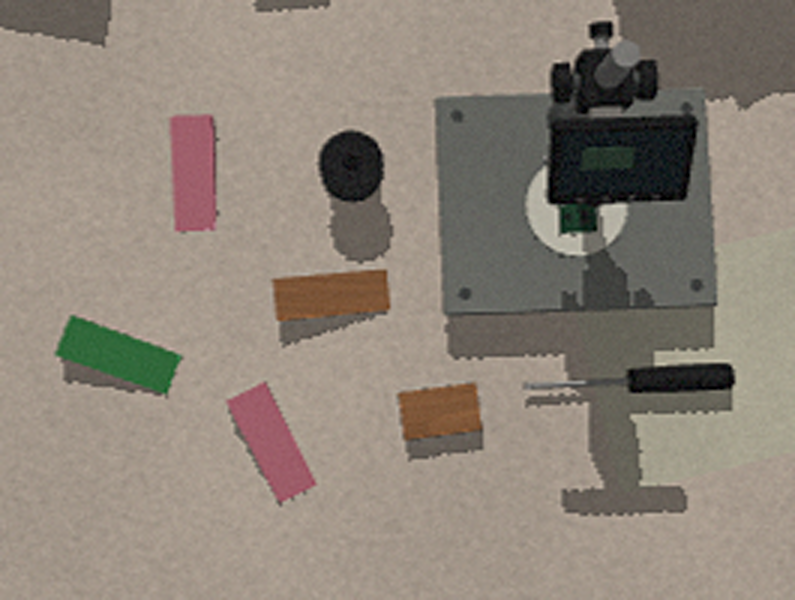

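View pics/scene0c.png

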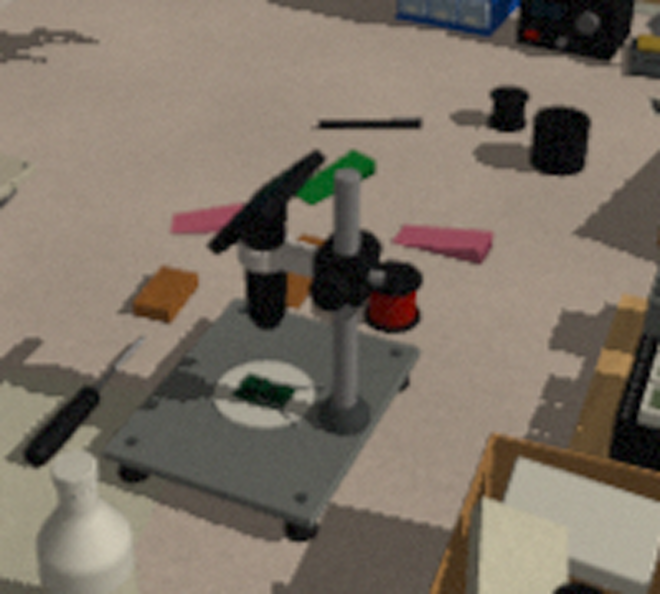

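```bash
cat > h.py <<'E'
import numpy as np, cv2
from scipy.spatial.transform import Rotation as R
def cam(c):
    return np.array(c["intrinsics"]),np.array(c["eye"]),R.from_quat(c["rotation"]).as_matrix()
def proj(c,P):
    K,e,r=cam(c); q=(np.atleast_2d(P)-e)@r; u=q@K.T; return u[:,:2]/u[:,2:]
def ray(c,uv,z):
    K,e,r=cam(c); d=r@np.linalg.solve(K,np.array([uv[0],uv[1],1.])); return e+d*(z-e[2])/d[2]
def pose(x,y,th,L): 
    c,s=np.cos(th),np.sin(th); L=np.atleast_2d(L); return np.c_[x+c*L[:,0]-s*L[:,1],y+s*L[:,0]+c*L[:,1],L[:,2]]
W=np.array([[a,b,z] for b in(-.02,.02) for a,z in((-.055,0),(-.055,.002),(.055,0),(.055,.022))])
S=np.array([[a,b,z] for b in(-.13,.13) for a in(-.105,.105) for z in(.026,.038)])
def sil(c,p,L):
    q=proj(c,pose(*p,L)); h=cv2.convexHull((q*16).astype(np.float32)).astype(np.int32)
    m=np.zeros((420,560),np.uint8); return q,h,m
def soft(c,p,L,k=4):
    q=proj(c,pose(*p,L)); q=(q+.5)*k-.5
    h=cv2.convexHull(np.float32(q)); m=np.zeros((420*k,560*k),np.uint8)
    cv2.fillConvexPoly(m,np.round(h*16).astype(np.int32),255,cv2.LINE_8,4)
    return cv2.resize(m,(560,420),interpolation=cv2.INTER_AREA)/255.
def brown(img):
    f=cv2.GaussianBlur(img,(0,0),.5).astype(float); r,g,b=f[...,0],f[...,1],f[...,2]
    return np.clip((r-b-30)/40.,0,1)*(r-g>18)
E
python3 - <<'E'
from workcell import bot
from h import *
from scipy.optimize import minimize
c=bot.camera("top")
im=c["img"]
print(im[229,250:270:4], im[268,297], im[240,225])
m=brown(im); roi=np.zeros_like(m); roi[210:245,232:290]=1; m*=roi
m=(m>.5).astype(float)
ys,xs=np.nonzero(m); print(len(xs),xs.mean(),ys.mean())
p0=ray(c,(xs.mean(),ys.mean()),.012)
f=lambda p:((soft(c,p,W)-m)**2).sum()
best=min((minimize(f,[p0[0],p0[1],t],method="Nelder-Mead",options=dict(initial_simplex=np.array([p0[0],p0[1],t])+np.array([[0,0,0],[.006,0,0],[0,.006,0],[0,0,.1]]))) for t in(1.45,1.6,1.75,-1.5)),key=lambda r:r.fun)
print("wedge",best.x,best.fun)
# screws and corners
g=cv2.cvtColor(im,cv2.COLOR_RGB2GRAY)
for (u,v) in((305,228),(382,225),(303,169),(379,166)):
    w=255-g[v-3:v+4,u-3:v and u+4].astype(float); w-=np.median(w)+4; w=w.clip(0); yy,xx=np.mgrid[v-3:v+4,u-3:u+4]
    q=((w*xx).sum()/w.sum(),(w*yy).sum()/w.sum()); print("screw",q,ray(c,q,.038))
cv2.imwrite("pics/ov.png",cv2.resize(np.hstack([im[150:290,220:320,::-1]]),None,fx=4,fy=4,interpolation=cv2.INTER_NEAREST))
E
```

```text
[[126  90  58]
 [125  84  56]
 [123  85  55]
 [121  82  54]
 [122  82  53]] [131  90  59] [161 147 138]
517 259.8704061895551 227.75628626692458
wedge [ 0.51014251  0.03889313 -1.46944643] 18.638785082660515
screw (np.float64(304.57370517928285), np.float64(227.49402390438246)) [ 0.51089026 -0.08822924  0.038     ]
screw (np.float64(381.74789915966386), np.float64(224.59873949579833)) [ 0.52212344 -0.30726906  0.038     ]
screw (np.float64(301.91603053435114), np.float64(168.29516539440203)) [ 0.68049895 -0.07937499  0.038     ]
screw (np.float64(378.56600660066005), np.float64(167.83333333333334)) [ 0.68530854 -0.29973411  0.038     ]
```

View pics/ov.png

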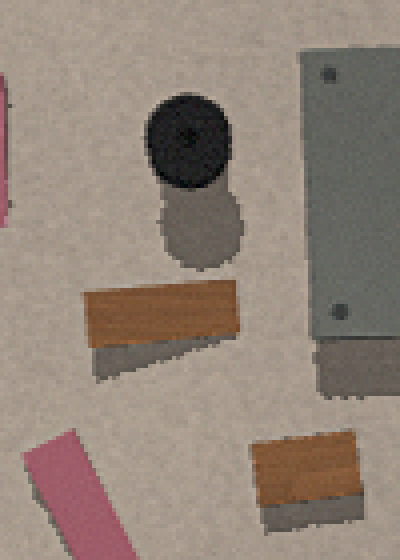

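```bash
python3 - <<'E'
from workcell import bot
from h import *
from scipy.optimize import minimize
c=bot.camera("top"); im=c["img"]
m=brown(im); roi=np.zeros_like(m); roi[210:245,232:290]=1; m=(m*roi>.5).astype(float)
p0=ray(c,(259.9,227.8),.012)
f=lambda p:((soft(c,p,W)-m)**2).sum()
for t in (1.55,1.67,1.75,-1.47):
    r=minimize(f,[p0[0],p0[1],t],method="Nelder-Mead",options=dict(initial_simplex=np.array([p0[0],p0[1],t])+np.array([[0,0,0],[.006,0,0],[0,.006,0],[0,0,.1]])))
    r=minimize(f,r.x,method="Nelder-Mead",options=dict(initial_simplex=r.x+np.array([[0,0,0],[-.003,0,0],[0,-.003,0],[0,0,-.05]])))
    print(t,r.x,r.fun)
# fit stand from plate edges silhouette (gray plate: compare) using screws
scr=np.array([[304.57,227.49],[381.75,224.60],[301.92,168.30],[378.57,167.83]])
L=np.array([[-.085,.11,.038],[-.085,-.11,.038],[.085,.11,.038],[.085,-.11,.038]])
from scipy.optimize import least_squares
for idx in([0,1,2,3],[0,1,2]):
    r=least_squares(lambda p:(proj(c,pose(*p,L[idx]))-scr[idx]).ravel(),[.6,-.19,0]); print("stand",r.x,np.round(r.fun,2))
    P=r.x
    print("corners px",np.round(proj(c,pose(*P,[[-.105,.13,.038],[-.105,-.13,.038],[.105,.13,.038]])),1),"foot",pose(*P,[-.085,.11,0]))
o=im[130:280,220:400,::-1].copy(); o=cv2.resize(o,None,fx=4,fy=4,interpolation=cv2.INTER_NEAREST)
for p,Q in((P,S),):
    for q in proj(c,pose(*p,Q)): cv2.circle(o,tuple(int(x) for x in((q-[220,130]+.5)*4)),2,(0,0,255),-1)
for q in proj(c,pose(*P,L)): cv2.circle(o,tuple(int(x) for x in((q-[220,130]+.5)*4)),2,(0,255,255),-1)
cv2.imwrite("pics/ov2.png",o)
s=bot.camera("scene"); a=cv2.resize(s["img"][190:310,210:340,::-1],None,fx=5,fy=5,interpolation=cv2.INTER_CUBIC)
for q in np.vstack([proj(s,pose(*P,S)),proj(s,pose(*P,L))]): cv2.circle(a,tuple(int(x) for x in((q-[210,190]+.5)*5)),2,(0,0,255),-1)
cv2.imwrite("pics/ov3.png",a)
E
```

```text
1.55 [0.51028149 0.03730157 1.6876214 ] 19.952295271049593
1.67 [0.51020248 0.03795046 1.687163  ] 19.813025759323335
1.75 [0.51025877 0.03735303 1.68312652] 20.057147251057287
-1.47 [ 0.51019128  0.03830573 -1.46781184] 19.21211841599385
stand [ 0.59975429 -0.19366989  0.04126549] [-0.34  0.21 -0.06  0.97  0.3   0.12  0.1  -1.34]
corners px [[297.4 235. ]
 [389.1 232.4]
 [295.  161.7]] foot [[ 0.51028873 -0.08727011  0.        ]]
stand [ 0.60134095 -0.19346634  0.05106031] [-0.1   0.02  0.14  0.02 -0.04 -0.05]
corners px [[297.7 234.9]
 [389.3 231.4]
 [294.6 161.6]] foot [[ 0.51083754 -0.08794794  0.        ]]
```

View pics/ov2.png

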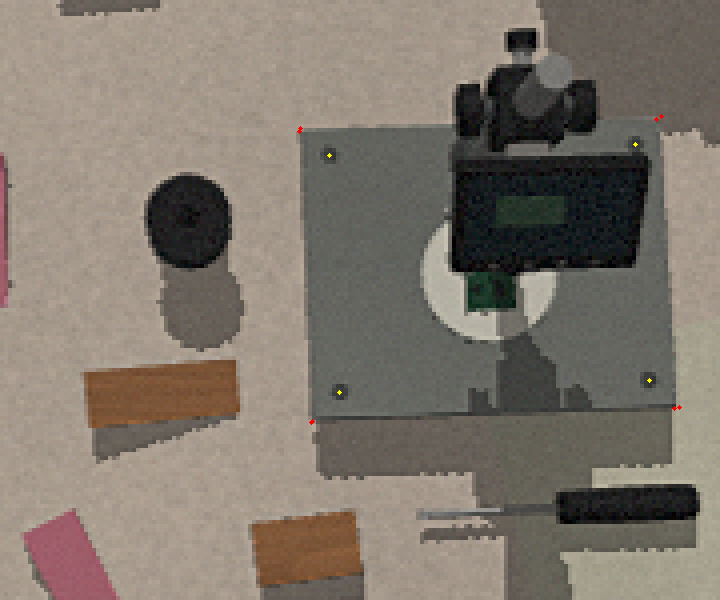

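View pics/ov3.png

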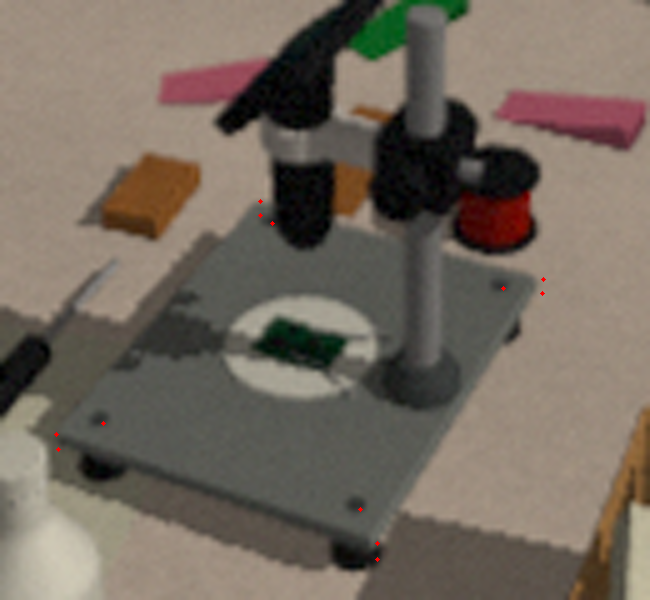

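```bash
python3 -m handwheel '[{"dx":-1,"dy":-0.47},{"dx":-1,"dy":-0.47},{"dx":-1,"dy":-0.47},{"dx":-1,"dy":-0.47},{"dx":-1,"dy":-0.47},{"dx":-1,"dy":-0.47},{"dx":-1,"dy":-0.47},{"dx":-1,"dy":-0.47},{"dx":-1,"dy":-0.47},{"dx":-1,"dy":-0.47},{"dx":-1,"dy":-0.47},{"dx":-1,"dy":-0.47}]' -1
python3 -m handwheel '[{"dx":-0.94,"dy":-0.45},{"dx":-0.94,"dy":-0.45},{"dx":-0.94,"dy":-0.45},{"dx":-0.94,"dy":-0.45},{"dx":-0.94,"dy":-0.45},{"az":1},{"az":1},{"az":1},{"az":1},{"az":1},{"az":1},{"az":1}]' -1
python3 - <<'E'
from workcell import bot
from h import *
o=bot.get_obs(); print(o["clock"],o["eef_pos"],R.from_quat(o["tool_rot"]).as_matrix().round(3),o["joint_pos"],o["grip_width"])
c=bot.camera("top"); cv2.imwrite("pics/t1.png",cv2.resize(c["img"][120:320,140:400,::-1],None,fx=3,fy=3))
E
```

```text
0.75 [0.1849163  0.46455779 0.2503141 ] [[-0.929  0.37   0.   ]
 [ 0.37   0.929  0.   ]
 [ 0.     0.    -1.   ]] [1.19197339e+00 2.40593497e-01 5.01145741e-03 1.33519192e+00
 7.88072454e-07 1.57077670e+00] 0.085504436987805invalid input
invalid input
```

View pics/t1.png

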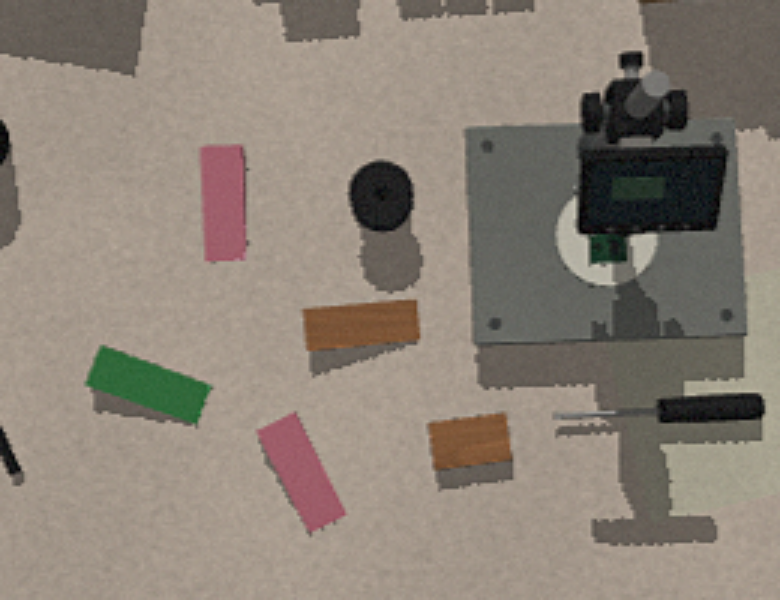

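Nothing moved. The scene is unchanged, with the wedge at full-image pixel (260,228) and the spool at (267,184). Each row probably needs all six keys.

```bash
python3 -m handwheel '[{"dx":-1,"dy":-0.47,"dz":0,"ax":0,"ay":0,"az":0}]' -1
```

```text
clock: 0.9
eef_pos: [0.2028, 0.4458, 0.2502]
tool_rot: [0.186, 0.982, 0.001, -0.0]
ft_force: [1.2, -0.6, -0.2]
grip_width: 0.0734
```

```bash
python3 -m handwheel '[{"dx":-1,"dy":-0.47,"dz":0,"ax":0,"ay":0,"az":0},{"dx":-1,"dy":-0.47,"dz":0,"ax":0,"ay":0,"az":0},{"dx":-1,"dy":-0.47,"dz":0,"ax":0,"ay":0,"az":0},{"dx":-1,"dy":-0.47,"dz":0,"ax":0,"ay":0,"az":0},{"dx":-1,"dy":-0.47,"dz":0,"ax":0,"ay":0,"az":0},{"dx":-1,"dy":-0.47,"dz":0,"ax":0,"ay":0,"az":0},{"dx":-1,"dy":-0.47,"dz":0,"ax":0,"ay":0,"az":0},{"dx":-1,"dy":-0.47,"dz":0,"ax":0,"ay":0,"az":0},{"dx":-1,"dy":-0.47,"dz":0,"ax":0,"ay":0,"az":0},{"dx":-1,"dy":-0.47,"dz":0,"ax":0,"ay":0,"az":0},{"dx":-1,"dy":-0.47,"dz":0,"ax":0,"ay":0,"az":0}]' -1
python3 -m handwheel '[{"dx":-0.94,"dy":-0.45,"dz":0,"ax":0,"ay":0,"az":0},{"dx":-0.94,"dy":-0.45,"dz":0,"ax":0,"ay":0,"az":0},{"dx":-0.94,"dy":-0.45,"dz":0,"ax":0,"ay":0,"az":0},{"dx":-0.94,"dy":-0.45,"dz":0,"ax":0,"ay":0,"az":0},{"dx":0,"dy":0,"dz":0.8,"ax":0,"ay":0,"az":1},{"dx":0,"dy":0,"dz":0.8,"ax":0,"ay":0,"az":1},{"dx":0,"dy":0,"dz":0.8,"ax":0,"ay":0,"az":1},{"dx":0,"dy":0,"dz":0.8,"ax":0,"ay":0,"az":1},{"dx":0,"dy":0,"dz":0.8,"ax":0,"ay":0,"az":1},{"dx":0,"dy":0,"dz":0.8,"ax":0,"ay":0,"az":1},{"dx":0,"dy":0,"dz":0.8,"ax":0,"ay":0,"az":1},{"dx":0,"dy":0,"dz":0,"ax":0,"ay":0,"az":0}]' -1
python3 - <<'E'
from workcell import bot
from h import *
o=bot.get_obs(); print(o["clock"],o["eef_pos"],R.from_quat(o["tool_rot"]).as_matrix().round(3),o["joint_pos"],o["grip_width"])
c=bot.camera("top"); cv2.imwrite("pics/t2.png",cv2.resize(c["img"][120:320,140:400,::-1],None,fx=3,fy=3))
E
```

```text
clock: 2.0
eef_pos: [0.4122, 0.2217, 0.2504]
tool_rot: [0.188, 0.982, 0.0, 0.0]
ft_force: [0.7, 0.3, 0.3]
grip_width: 0.0001
clock: 3.2
eef_pos: [0.48, 0.1454, 0.1078]
tool_rot: [0.655, 0.756, -0.002, -0.002]
ft_force: [0.4, -0.4, 0.7]
grip_width: -0.0
3.2 [0.4800152  0.14537354 0.10775473] [[-0.142  0.99  -0.006]
 [ 0.99   0.142 -0.002]
 [-0.001 -0.006 -1.   ]] [ 2.94085419e-01  3.57975253e-01 -2.25875012e-01  9.92824807e-01
 -2.50657361e-05  1.72259928e+00] -1.3304056421810437e-05
```

View pics/t2.png

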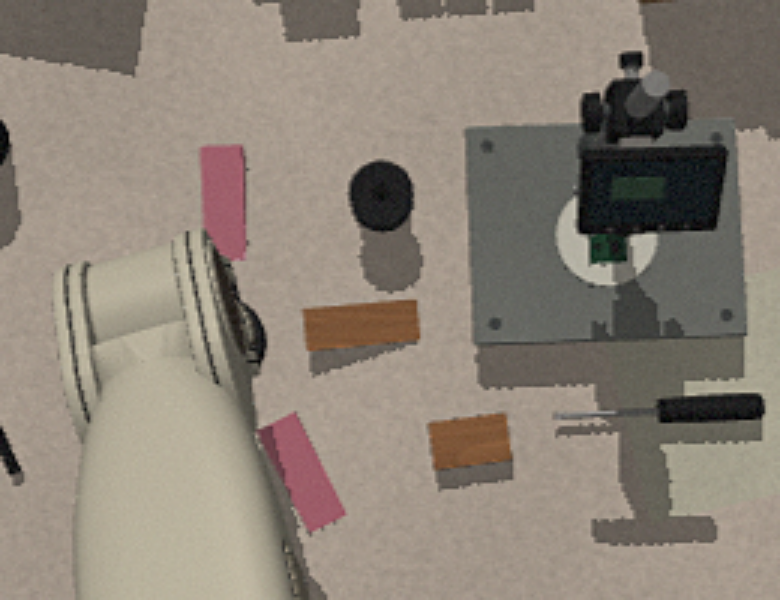

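The arm stands at about (240,330) in the crop. Wedge, spool and offcut are untouched. Next I lower behind the wedge's thick end.

```bash
python3 -m handwheel '[{"dx":-0.5,"dy":0.74,"dz":0.0,"ax":0,"ay":0,"az":0.19},{"dx":0,"dy":0,"dz":0.8,"ax":0,"ay":0,"az":0},{"dx":0,"dy":0,"dz":0.8,"ax":0,"ay":0,"az":0},{"dx":0,"dy":0,"dz":0.8,"ax":0,"ay":0,"az":0},{"dx":0,"dy":0,"dz":0.6,"ax":0,"ay":0,"az":0},{"dx":0,"dy":0,"dz":0.3,"ax":0,"ay":0,"az":0},{"dx":0,"dy":0,"dz":0,"ax":0,"ay":0,"az":0},{"dx":0,"dy":0,"dz":0,"ax":0,"ay":0,"az":0}]' -1
python3 - <<'E'
from workcell import bot
from h import *
o=bot.get_obs(); r=R.from_quat(o["tool_rot"]).as_matrix(); print(o["clock"],o["eef_pos"],r.round(3),o["ft_force"])
print("in wedge frame", pose(0,0,-1.685,np.array(o["eef_pos"])-[.5102,.0378,0]))
c=bot.camera("top"); cv2.imwrite("pics/t3.png",cv2.resize(c["img"][120:320,140:400,::-1],None,fx=3,fy=3))
E
```

```text
clock: 4.05
eef_pos: [0.5032, 0.1365, 0.0289]
tool_rot: [0.665, 0.746, 0.001, 0.0]
ft_force: [0.5, 0.5, 0.1]
grip_width: -0.0001
4.05 [0.50316432 0.13652743 0.02888744] [[-0.114  0.993  0.002]
 [ 0.993  0.114  0.   ]
 [ 0.     0.002 -1.   ]] [0.5157861  0.51863557 0.08720002]
in wedge frame [[ 0.09888606 -0.00426069  0.02888744]]
```

View pics/t3.png

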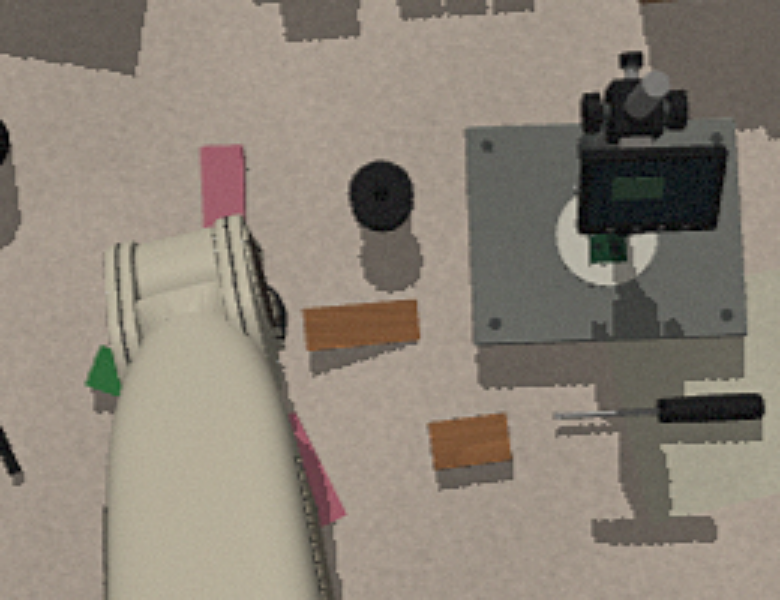

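```bash
python3 -m handwheel '[{"dx":-0.6,"dy":0,"dz":0.16,"ax":0,"ay":0,"az":0},{"dx":-0.4,"dy":0,"dz":0,"ax":0,"ay":0,"az":0},{"dx":-0.2,"dy":0,"dz":0,"ax":0,"ay":0,"az":0},{"dx":-0.2,"dy":0,"dz":0,"ax":0,"ay":0,"az":0},{"dx":-0.2,"dy":0.05,"dz":0,"ax":0,"ay":0,"az":0.13},{"dx":-0.2,"dy":0.05,"dz":0,"ax":0,"ay":0,"az":0.13},{"dx":-0.2,"dy":0.05,"dz":0,"ax":0,"ay":0,"az":0.13},{"dx":-0.2,"dy":0.05,"dz":0,"ax":0,"ay":0,"az":0.13},{"dx":0,"dy":0,"dz":0,"ax":0,"ay":0,"az":0},{"dx":0,"dy":0,"dz":0,"ax":0,"ay":0,"az":0}]' -1
cat > look.py <<'E'
import sys
from workcell import bot
from h import *
from scipy.optimize import minimize
n=sys.argv[1]; p0=np.array([float(v) for v in sys.argv[2:5]])
foot=np.array([.5108,-.0879,0])
o=bot.get_obs(); r=R.from_quat(o["tool_rot"]).as_matrix(); e=np.array(o["eef_pos"])
print(o["clock"],e.round(4),"yaw",np.arctan2(r[1,1],r[0,1]).round(4),"F",np.round(o["ft_force"],2))
c=bot.camera("top"); im=c["img"]
m=brown(im); k=proj(c,[p0[0],p0[1],.01])[0].astype(int); roi=np.zeros_like(m); roi[k[1]-22:k[1]+20,k[0]-32:k[0]+32]=1
m=(m*roi>.5).astype(np.uint8)
nn,lab,st,_=cv2.connectedComponentsWithStats(m); b=1+np.argmax(st[1:,4]); m=(lab==b).astype(float); print("px",m.sum())
# ignore pixels hidden by plate/arm: weight only where soft(model) or mask, minus plate silhouette
wt=1-(soft(c,[.6013,-.1935,.051],S)>.3)
f=lambda p:(((soft(c,p,W)-m)**2)*wt).sum()
best=None
for s in(1,-1):
    x=p0
    for d in((.005,.005,.06),(-.003,-.003,-.04),(.002,.002,.03)):
        q=minimize(f,x,method="Nelder-Mead",options=dict(initial_simplex=x+s*np.vstack([np.zeros(3),np.diag(d)]))); x=q.x
    if best is None or q.fun<best.fun: best=q
w=best.x; print("wedge",w.round(4),"err",round(best.fun,1),"foot in wedge",pose(0,0,-w[2],foot-[w[0],w[1],0])[0,:2].round(4),"tcp in wedge",pose(0,0,-w[2],e-[w[0],w[1],0])[0,:2].round(4))
g=cv2.resize(im[150:290,200:400,::-1],None,fx=4,fy=4,interpolation=cv2.INTER_NEAREST)
h=cv2.convexHull(np.float32(((proj(c,pose(*w,W))-[200,150])+.5)*4)).astype(int); cv2.polylines(g,[h],True,(0,255,0),1)
u=(proj(c,foot+[0,0,.038])[0]-[200,150]+.5)*4; cv2.circle(g,tuple(u.astype(int)),3,(0,0,255),1)
cv2.imwrite(f"pics/{n}.png",g)
E
python3 look.py l1 .511 .018 1.62
```

```text
clock: 5.1
eef_pos: [0.5128, 0.0818, 0.0237]
tool_rot: [0.695, 0.719, -0.0, -0.0]
ft_force: [-0.7, 0.1, 0.7]
grip_width: 0.0002
5.1 [0.5128 0.0818 0.0237] yaw 0.0353 F [-0.65  0.08  0.72]
px 400.0
wedge [0.5113 0.0091 1.6214] err 129.9 foot in wedge [-0.0968  0.0054] tcp in wedge [ 0.0726 -0.0052]
```

View pics/l1.png

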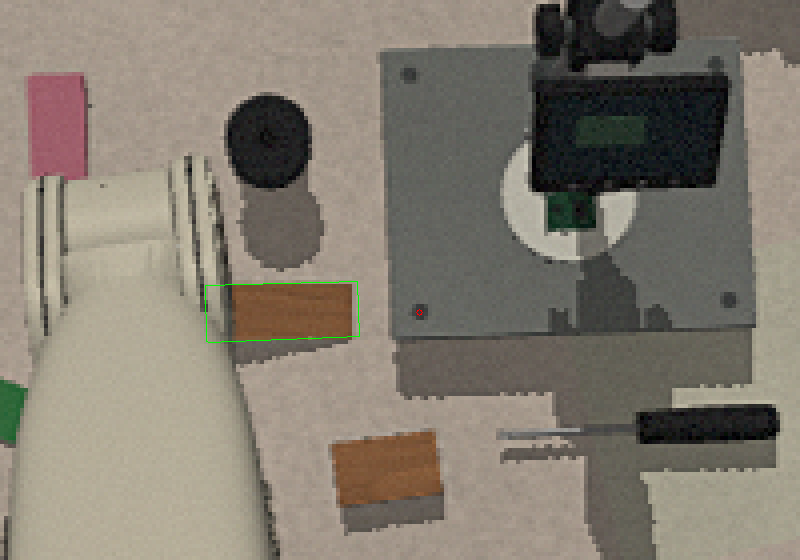

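The view shows the arm hiding the wedge's thick end. The wedge's thin edge is at full-image pixel (288,228) and the foot's screw at (305,228). I'll leave the hidden columns out of the fit.

```bash
sed -i 's/^f=lambda/cc=np.nonzero(m.any(0))[0][0]\nif soft(c,p0,W)[:,:cc].sum()>20: wt[:,:cc+4]=0\nf=lambda/' look.py
python3 look.py l1b .511 .014 1.62
```

```text
5.15 [0.5128 0.082  0.0237] yaw 0.0356 F [-1.18  0.22  0.03]
px 400.0
wedge [0.5117 0.0143 1.5921] err 7.2 foot in wedge [-0.1022  0.003 ] tcp in wedge [ 0.0677 -0.0026]
```

View pics/l1b.png

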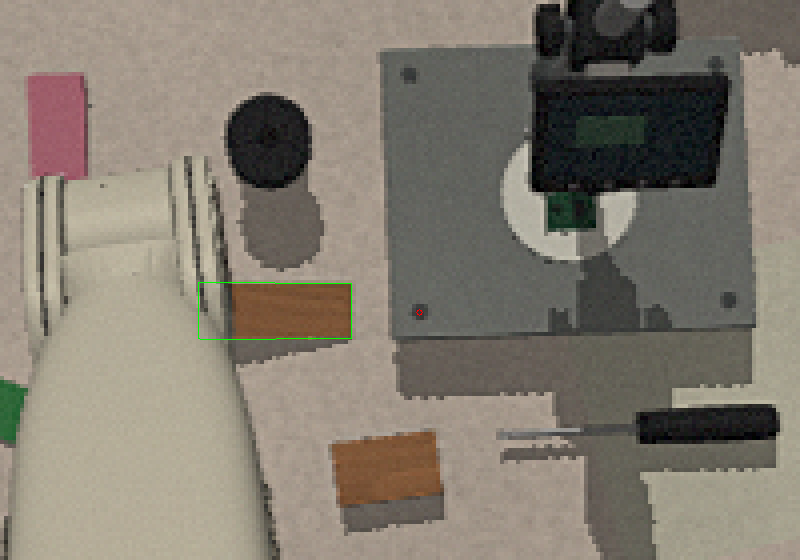

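```bash
python3 -m handwheel '[{"dx":-0.2,"dy":0.04,"dz":0,"ax":0,"ay":0,"az":0.1},{"dx":-0.2,"dy":0.04,"dz":0,"ax":0,"ay":0,"az":0.1},{"dx":-0.2,"dy":0.04,"dz":0,"ax":0,"ay":0,"az":0.1},{"dx":-0.2,"dy":0,"dz":0,"ax":0,"ay":0,"az":0},{"dx":-0.2,"dy":0,"dz":0,"ax":0,"ay":0,"az":0},{"dx":-0.2,"dy":0,"dz":0,"ax":0,"ay":0,"az":0},{"dx":-0.2,"dy":0,"dz":0,"ax":0,"ay":0,"az":0},{"dx":-0.2,"dy":0,"dz":0,"ax":0,"ay":0,"az":0},{"dx":-0.2,"dy":0,"dz":0,"ax":0,"ay":0,"az":0},{"dx":0,"dy":0,"dz":0,"ax":0,"ay":0,"az":0},{"dx":0,"dy":0,"dz":0,"ax":0,"ay":0,"az":0}]' -1
python3 look.py l2 .511 -.03 1.56
```

```text
clock: 6.3
eef_pos: [0.5159, 0.0369, 0.0238]
tool_rot: [0.711, 0.704, 0.0, 0.0]
ft_force: [0.6, -0.1, -1.0]
grip_width: 0.0
6.3 [0.5159 0.0369 0.0238] yaw -0.0098 F [ 0.58 -0.07 -1.03]
px 226.0
wedge [ 0.5112 -0.0297  1.5852] err 8.4 foot in wedge [-0.0582  0.0012] tcp in wedge [ 0.0665 -0.0057]
```

View pics/l2.png

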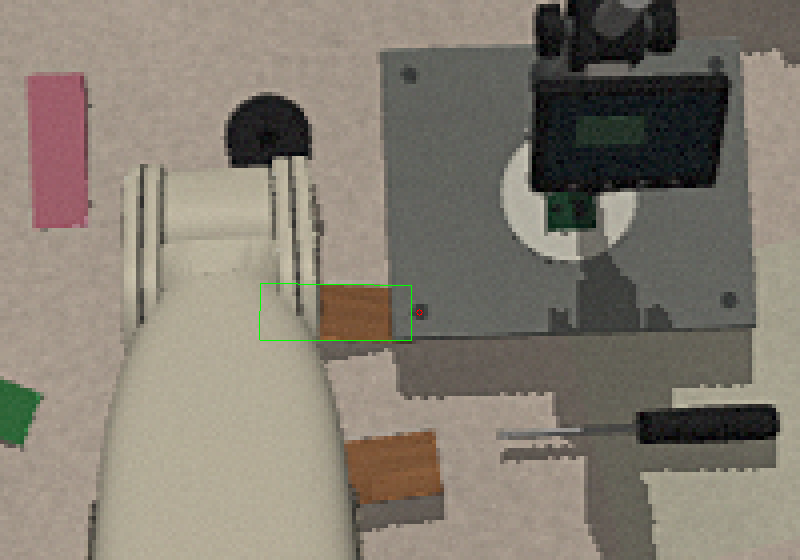

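```bash
python3 -m handwheel '[{"dx":-0.2,"dy":0,"dz":0,"ax":0,"ay":0,"az":0},{"dx":-0.2,"dy":0,"dz":0,"ax":0,"ay":0,"az":0},{"dx":-0.2,"dy":0,"dz":0,"ax":0,"ay":0,"az":0},{"dx":-0.2,"dy":0,"dz":0,"ax":0,"ay":0,"az":0},{"dx":-0.2,"dy":0,"dz":0,"ax":0,"ay":0,"az":0},{"dx":-0.2,"dy":0,"dz":0,"ax":0,"ay":0,"az":0},{"dx":-0.16,"dy":0,"dz":0,"ax":0,"ay":0,"az":0},{"dx":0,"dy":0,"dz":0,"ax":0,"ay":0,"az":0},{"dx":0,"dy":0,"dz":0,"ax":0,"ay":0,"az":0}]' -1
python3 look.py l3 .511 -.064 1.565
```

```text
clock: 7.25
eef_pos: [0.5156, 0.0029, 0.0238]
tool_rot: [0.711, 0.704, 0.0, 0.0]
ft_force: [0.9, -0.6, -0.0]
grip_width: 0.0001
7.25 [0.5156 0.0029 0.0238] yaw -0.0098 F [ 0.93 -0.6  -0.  ]Traceback (most recent call last):
  File "look.py", line 12, in <module>
    nn,lab,st,_=cv2.connectedComponentsWithStats(m); b=1+np.argmax(st[1:,4]); m=(lab==b).astype(float); print("px",m.sum())
                                                         ~~~~~~~~~^^^^^^^^^^
    return _wrapfunc(a, 'argmax', axis=axis, out=out, **kwds)
    return bound(*args, **kwds)
ValueError: attempt to get argmax of an empty sequence
```

The arm now hides the wedge in the top view, so I go on in small steps guided by force.

```bash
S='';
python3 -m handwheel '[{"dx":-0.1,"dy":0,"dz":0,"ax":0,"ay":0,"az":0},{"dx":-0.1,"dy":0,"dz":0,"ax":0,"ay":0,"az":0},{"dx":0,"dy":0,"dz":0,"ax":0,"ay":0,"az":0}]' -1
python3 -m handwheel '[{"dx":-0.06,"dy":0,"dz":0,"ax":0,"ay":0,"az":0},{"dx":-0.06,"dy":0,"dz":0,"ax":0,"ay":0,"az":0},{"dx":0,"dy":0,"dz":0,"ax":0,"ay":0,"az":0}]' -1
python3 -c "
from workcell import bot
import cv2
for n in('scene','top'):
    c=bot.camera(n); a=c['img'][:,:,::-1]; a=a[180:300,210:340] if n=='scene' else a[150:290,200:400]
    cv2.imwrite(f'pics/m1{n}.png',cv2.resize(a,None,fx=4,fy=4,interpolation=cv2.INTER_CUBIC))
"
```

```text
clock: 7.6
eef_pos: [0.5155, -0.0021, 0.0238]
tool_rot: [0.711, 0.704, -0.0, 0.0]
ft_force: [-0.1, -0.7, -0.2]
grip_width: 0.0001
clock: 7.9
eef_pos: [0.5155, -0.0051, 0.0238]
tool_rot: [0.711, 0.704, -0.0, 0.0]
ft_force: [0.3, -0.6, 0.1]
grip_width: 0.0
```

View pics/m1scene.png

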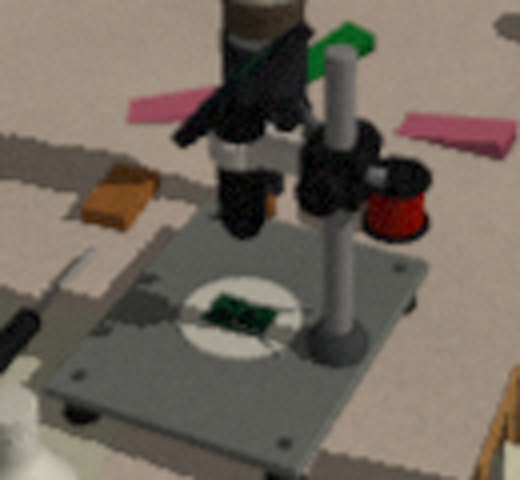

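View pics/m1top.png

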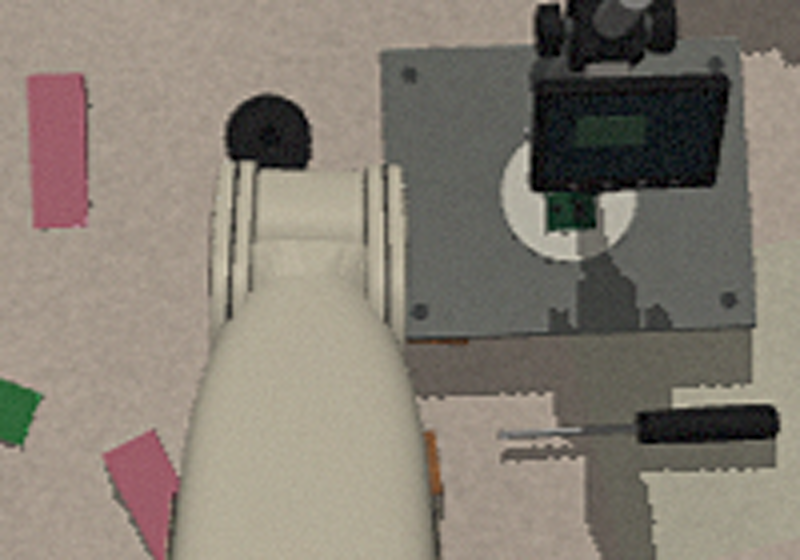

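```bash
python3 - <<'E'
from workcell import bot
from h import *
c=bot.camera("top"); m=brown(c["img"])>.4; m[:230]=0;m[240:]=0; ys,xs=np.nonzero(m); ok=(xs>298)&(xs<330); print(sorted(zip(xs[ok],ys[ok])))
print("thin/near corner",ray(c,(xs[ok].max()+.5,235.5),.002), "near edge", ray(c,(304,235.6),.006))
print(bot.get_obs()["ft_force"])
E
python3 -m handwheel '[{"dx":-0.06,"dy":0,"dz":0,"ax":0,"ay":0,"az":0},{"dx":-0.06,"dy":0,"dz":0,"ax":0,"ay":0,"az":0},{"dx":0,"dy":0,"dz":0,"ax":0,"ay":0,"az":0}]' -1
```

```text
[(np.int64(308), np.int64(235)), (np.int64(309), np.int64(235))]
thin/near corner [ 0.48975543 -0.1053884   0.002     ] near edge [ 0.4891076  -0.08909618  0.006     ]
[-0.53184206  0.56055057 -1.27484185]
clock: 8.35
eef_pos: [0.5155, -0.0079, 0.0238]
tool_rot: [0.71, 0.704, 0.0, -0.0]
ft_force: [0.1, 0.9, -0.2]
grip_width: 0.0001
```

```bash

python3 -m handwheel '[{"dx":-0.04,"dy":0,"dz":0,"ax":0,"ay":0,"az":0},{"dx":0,"dy":0,"dz":0,"ax":0,"ay":0,"az":0}]' -1
python3 -m handwheel '[{"dx":-0.04,"dy":0,"dz":0,"ax":0,"ay":0,"az":0},{"dx":0,"dy":0,"dz":0,"ax":0,"ay":0,"az":0}]' -1
```

```text
clock: 8.55
eef_pos: [0.5155, -0.0086, 0.0238]
tool_rot: [0.71, 0.704, 0.0, -0.0]
ft_force: [0.1, 2.4, 0.8]
grip_width: 0.0001
clock: 8.75
eef_pos: [0.5155, -0.0095, 0.0238]
tool_rot: [0.71, 0.704, 0.0, -0.0]
ft_force: [0.1, 3.8, 0.4]
grip_width: 0.0003
```

```bash

python3 -m handwheel '[{"dx":-0.03,"dy":0,"dz":0,"ax":0,"ay":0,"az":0},{"dx":0,"dy":0,"dz":0,"ax":0,"ay":0,"az":0},{"dx":0,"dy":0,"dz":0,"ax":0,"ay":0,"az":0}]' -1
python3 - <<'E'
from workcell import bot
o=bot.get_obs();print(o["eef_pos"],o["ft_force"])
c=bot.camera("top");o=bot.get_obs();print(o["eef_pos"],o["ft_force"])
c=bot.camera("top");o=bot.get_obs();print(o["eef_pos"],o["ft_force"])
E
```

```text
clock: 9.05
eef_pos: [0.5155, -0.0102, 0.0238]
tool_rot: [0.71, 0.704, 0.0, -0.0]
ft_force: [0.0, 5.6, 0.4]
grip_width: 0.0001
[ 0.51548893 -0.01023473  0.02381479] [0.03799315 5.62299256 0.38014603]
[ 0.51550378 -0.01025487  0.02380991] [-0.40044495  5.77564205 -1.25150759]
[ 0.51549428 -0.01025772  0.02382556] [0.23313249 4.69667035 0.11735057]
```

```bash

python3 -m handwheel '[{"dx":0.3,"dy":0,"dz":0,"ax":0,"ay":0,"az":0},{"dx":0.7,"dy":0,"dz":0,"ax":0,"ay":0,"az":0},{"dx":0.5,"dy":0,"dz":-0.8,"ax":0,"ay":0,"az":0},{"dx":1,"dy":0,"dz":-1,"ax":0,"ay":0,"az":0},{"dx":1,"dy":0,"dz":-1,"ax":0,"ay":0,"az":0},{"dx":1,"dy":0,"dz":-1,"ax":0,"ay":0,"az":0},{"dx":0,"dy":0,"dz":0,"ax":0,"ay":0,"az":0},{"dx":0,"dy":0,"dz":0,"ax":0,"ay":0,"az":0}]' -1
python3 look.py l4 .5105 -.077 1.565
python3 - <<'E'
from workcell import bot
from h import *
from scipy.optimize import least_squares
c=bot.camera("top"); g=cv2.cvtColor(c["img"],cv2.COLOR_RGB2GRAY); sc=[]
for (u,v) in((305,228),(382,225),(302,168)):
    w=255-g[v-3:v+4,u-3:u+4].astype(float); w-=np.median(w)+4; w=w.clip(0); yy,xx=np.mgrid[v-3:v+4,u-3:u+4]
    sc.append(((w*xx).sum()/w.sum(),(w*yy).sum()/w.sum()))
sc=np.array(sc);L=np.array([[-.085,.11,.038],[-.085,-.11,.038],[.085,.11,.038]])
P=least_squares(lambda p:(proj(c,pose(*p,L))-sc).ravel(),[.6,-.19,0]).x; print("stand",P,pose(*P,[-.085,.11,.038]),"screws",sc.round(2).tolist())
E
```

```text
clock: 9.95
eef_pos: [0.5168, 0.1018, 0.1192]
tool_rot: [0.71, 0.704, -0.0, 0.001]
ft_force: [-0.9, 0.3, -1.3]
grip_width: -0.0002
9.95 [0.5168 0.1018 0.1192] yaw -0.0086 F [-0.92  0.33 -1.25]
px 215.0
wedge [ 0.5129 -0.0786  1.5931] err 5.1 foot in wedge [-0.0092  0.0023] tcp in wedge [ 0.1802 -0.008 ]
stand [ 0.60135672 -0.19343457  0.05100552] [[ 0.51085909 -0.08791121  0.038     ]] screws [[304.52, 227.49], [381.74, 224.57], [301.95, 168.31]]
```

View pics/l4.png

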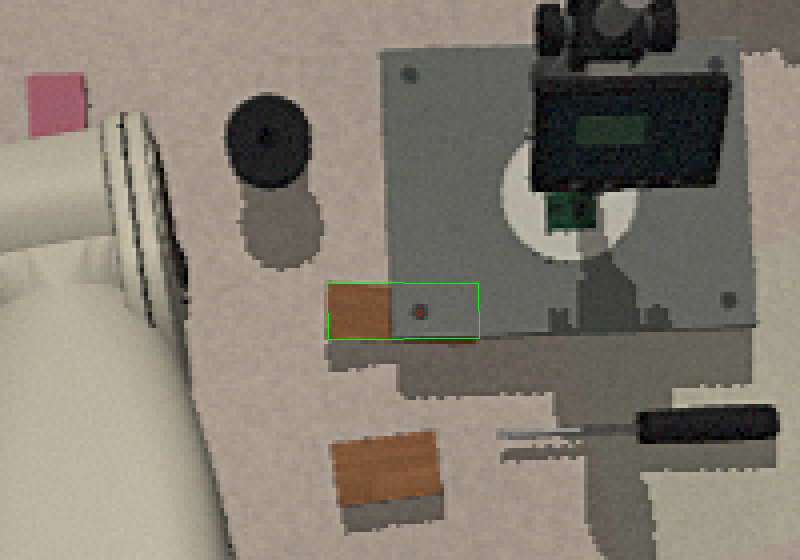

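```bash

python3 -m handwheel '[{"dx":-1,"dy":0,"dz":0,"ax":0,"ay":0,"az":0},{"dx":-1,"dy":0,"dz":0,"ax":0,"ay":0,"az":0},{"dx":-1,"dy":0,"dz":0,"ax":0,"ay":0,"az":0},{"dx":-1,"dy":-0.16,"dz":0,"ax":0,"ay":0,"az":0},{"dx":-1,"dy":0,"dz":0,"ax":0,"ay":0,"az":0},{"dx":-1,"dy":0,"dz":0,"ax":0,"ay":0,"az":0},{"dx":-1,"dy":0,"dz":0,"ax":0,"ay":0,"az":0},{"dx":-0.6,"dy":0,"dz":0,"ax":0,"ay":0,"az":0},{"dx":0,"dy":0,"dz":0.8,"ax":0,"ay":0,"az":0},{"dx":0,"dy":0,"dz":0.8,"ax":0,"ay":0,"az":0},{"dx":0,"dy":0,"dz":0,"ax":0,"ay":0,"az":0},{"dx":0,"dy":0,"dz":0,"ax":0,"ay":0,"az":0}]' -1
```

```text
clock: 11.25
eef_pos: [0.5099, -0.0883, 0.0782]
tool_rot: [0.711, 0.704, -0.001, -0.001]
ft_force: [-0.1, -0.1, 0.2]
grip_width: 0.0001
```

```bash

python3 -m handwheel '[{"dx":0,"dy":0,"dz":0.4,"ax":0,"ay":0,"az":0},{"dx":0,"dy":0,"dz":0.3,"ax":0,"ay":0,"az":0},{"dx":0,"dy":0,"dz":0,"ax":0,"ay":0,"az":0},{"dx":0,"dy":0,"dz":0,"ax":0,"ay":0,"az":0}]' -1
python3 -m handwheel '[{"dx":0,"dy":0,"dz":0.08,"ax":0,"ay":0,"az":0},{"dx":0,"dy":0,"dz":0.08,"ax":0,"ay":0,"az":0},{"dx":0,"dy":0,"dz":0,"ax":0,"ay":0,"az":0}]' -1
```

```text
clock: 11.65
eef_pos: [0.5106, -0.088, 0.0612]
tool_rot: [0.71, 0.704, -0.0, -0.0]
ft_force: [-0.3, -0.0, 0.1]
grip_width: 0.0002
clock: 11.95
eef_pos: [0.5107, -0.0881, 0.0572]
tool_rot: [0.71, 0.704, -0.0, -0.0]
ft_force: [-0.3, -0.2, 0.4]
grip_width: 0.0003
```

```bash

python3 -m handwheel '[{"dx":0,"dy":0,"dz":0.04,"ax":0,"ay":0,"az":0},{"dx":0,"dy":0,"dz":0,"ax":0,"ay":0,"az":0}]' -1
python3 -m handwheel '[{"dx":0,"dy":0,"dz":0.04,"ax":0,"ay":0,"az":0},{"dx":0,"dy":0,"dz":0,"ax":0,"ay":0,"az":0}]' -1
```

```text
clock: 12.15
eef_pos: [0.5108, -0.0882, 0.0567]
tool_rot: [0.71, 0.704, 0.0, 0.0]
ft_force: [-1.0, -0.3, 3.1]
grip_width: -0.0002
clock: 12.35
eef_pos: [0.5108, -0.0881, 0.0566]
tool_rot: [0.71, 0.704, 0.0, 0.0]
ft_force: [-2.5, 0.9, 10.3]
grip_width: -0.0
```

```bash

python3 -m handwheel '[{"dx":0,"dy":0,"dz":0.005,"ax":0,"ay":0,"az":0},{"dx":0,"dy":0,"dz":0,"ax":0,"ay":0,"az":0},{"dx":0,"dy":0,"dz":0,"ax":0,"ay":0,"az":0},{"dx":0,"dy":0,"dz":0,"ax":0,"ay":0,"az":0},{"dx":0,"dy":0,"dz":0,"ax":0,"ay":0,"az":0}]' -1
```

```text
clock: 12.85
eef_pos: [0.5108, -0.0881, 0.0566]
tool_rot: [0.71, 0.704, 0.0, 0.0]
ft_force: [-3.2, 1.1, 10.9]
grip_width: 0.0003
```

The corner holds firm: at 10.9 N the tip moved only about 0.1 mm further. Now I move clear.

```bash

python3 -m handwheel '[{"dx":0,"dy":0,"dz":-0.2,"ax":0,"ay":0,"az":0},{"dx":0,"dy":0,"dz":-0.6,"ax":0,"ay":0,"az":0},{"dx":0,"dy":0,"dz":-1,"ax":0,"ay":0,"az":0},{"dx":0,"dy":0,"dz":-1,"ax":0,"ay":0,"az":0},{"dx":1,"dy":0,"dz":0,"ax":0,"ay":0,"az":0},{"dx":1,"dy":0,"dz":0,"ax":0,"ay":0,"az":0},{"dx":1,"dy":0,"dz":0,"ax":0,"ay":0,"az":0},{"dx":1,"dy":0,"dz":0,"ax":0,"ay":0,"az":0},{"dx":1,"dy":0,"dz":0,"ax":0,"ay":0,"az":0},{"dx":1,"dy":0,"dz":0,"ax":0,"ay":0,"az":0},{"dx":1,"dy":0,"dz":0,"ax":0,"ay":0,"az":0},{"dx":1,"dy":0,"dz":0,"ax":0,"ay":0,"az":0}]' -1
python3 -m handwheel '[{"dx":1,"dy":0,"dz":-0.5,"ax":0,"ay":0,"az":0},{"dx":0,"dy":0,"dz":0,"ax":0,"ay":0,"az":0},{"dx":0,"dy":0,"dz":0,"ax":0,"ay":0,"az":0},{"dx":0,"dy":0,"dz":0,"ax":0,"ay":0,"az":0}]' -1
python3 look.py l5 .5115 -.078 1.575
python3 - <<'E'
from workcell import bot
from h import *
from scipy.optimize import least_squares
c=bot.camera("top"); g=cv2.cvtColor(c["img"],cv2.COLOR_RGB2GRAY); sc=[]
for (u,v) in((305,228),(382,225),(302,168)):
    w=255-g[v-3:v+4,u-3:u+4].astype(float); w-=np.median(w)+4; w=w.clip(0); yy,xx=np.mgrid[v-3:v+4,u-3:u+4]
    sc.append(((w*xx).sum()/w.sum(),(w*yy).sum()/w.sum()))
sc=np.array(sc);L=np.array([[-.085,.11,.038],[-.085,-.11,.038],[.085,.11,.038]])
P=least_squares(lambda p:(proj(c,pose(*p,L))-sc).ravel(),[.6,-.19,0]).x; print("stand",P,"screws",sc.round(2).tolist())
E
```

```text
clock: 14.05
eef_pos: [0.5126, 0.1129, 0.1251]
tool_rot: [0.71, 0.704, -0.0, 0.0]
ft_force: [-0.2, 0.2, 0.2]
grip_width: -0.0001
clock: 14.45
eef_pos: [0.5125, 0.1361, 0.1372]
tool_rot: [0.711, 0.703, -0.001, -0.0]
ft_force: [-0.1, -0.4, -0.9]
grip_width: -0.0001
14.45 [0.5125 0.1361 0.1372] yaw -0.0102 F [-0.06 -0.35 -0.95]
px 215.0
wedge [ 0.5126 -0.0786  1.5883] err 5.1 foot in wedge [-0.0092  0.002 ] tcp in wedge [ 0.2147 -0.0036]
stand [ 0.6013223  -0.19350808  0.04991926] screws [[304.51, 227.49], [381.74, 224.62], [302.0, 168.26]]
```

View pics/l5.png

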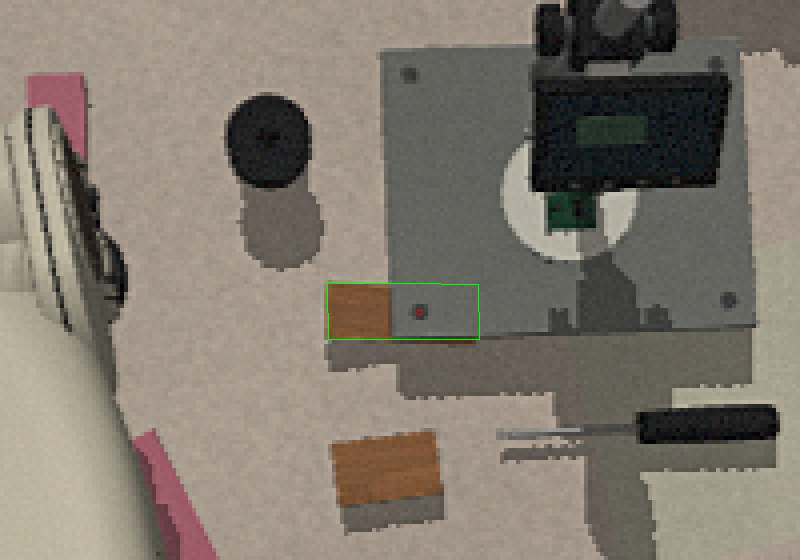

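The picture shows the wedge under the corner at about full-image pixel (300,228). The screw is at (305,228), where it was at the start. Spool, offcut and screwdriver are where they were, and the arm is clear.

```bash
python3 -c "
from workcell import bot
print(bot.job_done())"
```

```text
the job is handed in; nothing more can be done
None
```

I pushed the brown wedge along the bench with shut fingertips, steering it about 0.1 rad on the way, until the push rose to about 5.5 N at the bare foot. Then I backed off, pressed on the plate right above that foot and held about 10 to 11 N for half a second. The tip sank only about 0.1 mm further as the force went from 3 to 10 N. I then moved clear and handed the job in at about 14.5 s, with no verdict reported.

**Last checks (camera fit):**
- **Wedge:** the foot sits at x = -9 mm, y = +2 mm in the wedge's frame. The nominal snug point is x = -11 mm, and the 2 mm difference is within calibration accuracy. The wedge did not move under the press.
- **Stand:** position and turn are unchanged to within about 0.1 mm and 0.001 rad. Tilt I judged only from the press and from the screws staying put in the top view.
- **Other things:** spool, offcut and screwdriver look untouched in the last picture. I did not re-measure the things outside it: bottle, junction box, small spool, coupling and marker.

**What failed or disagreed:**
- The first two move calls were refused because the rows left out keys, and nothing moved.
- One wedge fit was wrong because the arm hid the thick end; I redid it with that part masked.
- One look failed because the arm covered the wedge entirely, so the last 13 mm of the push was guided mainly by force.
- In the first fit the silhouette alone did not settle which end was thick; the shadow did.

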